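# Lock the reel in its stand and hold the tension arm off the brake

## Task

Get the wire reel stand ready for threading: swing the red keeper strap over the end of the reel's axle until it lies right down in its brass catch and leave it there, then swing the tension arm (the yellow one with the white roller) forward, away from the reel, against its spring until it is fully against its stop. Finish while you are still holding the arm at its stop with the gripper's fingers, because the brake grips the reel again when the arm is let go. Leave the other things on the bench where they are.

Things in the scene. Friction and masses are not known exactly. Their poses are not given: they have to be found in the camera images.
- stand: Grey steel wire-reel stand, screwed down, cannot shift. Origin on the bench straight below the middle of the reel; x points forward (wire's way out, from the reel to the tension arm), y to the side with the red keeper, z up. Base plate 150 mm wide, 6 mm thick, from x = -75 to +255 mm. Two upright plates at y = -65 and +65 mm, 72 mm long in x, 4 mm thick, 88 and 80 mm high, carry the axle.
- reel_center (a point): Middle of the reel of copper wire with blue flanges (90 mm diameter, 70 mm wide along the stand's y), 70 mm above the bench, its top at 115 mm. It turns on a 10 mm steel axle along y, whose end sticks out at y = +80 mm through the open slot of the near plate, under the keeper. A dark brake lever at y = -33 mm bears on the flange; the tension arm lifts it, it needs no handling.
- keeper (a joint): Angle of the red keeper strap about its hinge, whose axis is along the stand's y. 0 = closed: level along x over the axle, between the ears of the brass catch. It grows as the strap swings up and back: 1.57 = upright, knob on top; 1.95 at most, leaning back away from the tension arm. The hinge is stiff and has no spring: the strap stays where it is left; about 0.6 N at the knob turns it.
- keeper_knob (a point): Centre of the black ball knob, 16 mm diameter, at the strap's free end, 90 mm from the hinge along the strap and 6 mm above its middle line (on the side that is on top when closed). Closed it is at x = 62, y = 65, z = 89.5 mm in the stand's frame, beyond the catch, whose ears end at x = 30 mm, z = 94 mm. The strap is 12 mm wide, 5 mm thick.
- keeper_hinge (a point): Point on the keeper's hinge axis, in the middle of the strap's width: x = -28, y = 65, z = 83.5 mm in the stand's frame.
- tension_arm (a joint): Angle of the tension arm about its pivot, whose axis is along the stand's y. 0 = at rest on the rear stop, where its spring keeps it (leaning 0.10 rad from upright towards the reel). It grows as the arm swings forward; 1.05 = fully forward on the front stop (leaning 0.95 rad forward). At the roller the spring needs 3.2 N to start, 6.8 N at the front stop; let go, the arm flies back.
- swing_arm: The tension arm with fork and roller, moving as one. Origin on the pivot, z along the arm to the roller, y parallel to the stand's y. Yellow bar 10 x 9 mm, then from 77 to 111 mm a fork, 14 mm deep and 28 mm wide along y, with a white grooved roller (26 mm diameter, 18 mm wide) on a steel pin, 13 mm diameter, 34 mm long over its ends.
- roller (a point): Centre of the white roller and its pin, 100 mm from the pivot along the arm. At rest it is at x = 150, y = 0, z = 144.5 mm in the stand's frame, at the front stop at about x = 241, z = 103 mm. Pinched across y, the pin's two ends are 34 mm apart.
- tension_pivot (a point): Point on the tension arm's pivot axis: x = 160, y = 0, z = 45 mm in the stand's frame. It lies midway between the bracket's two cheeks, which are at y = +/-18 mm (4 mm thick), from x = 134 to 206 mm, 90 mm high at the back and 66 mm from x = 170 mm on.
- spare_spool_mid (a point): Bystander: middle of a loose spare spool of red wire with grey flanges, 90 mm diameter, 70 mm high, standing on end beside the stand; must stay where it is.
- cutters: Bystander: flat-lying cutters with blue handles, 145 mm long, 62 mm wide, 14 mm high; origin on the bench near the middle; must stay.
- screwdriver: Bystander: screwdriver with an orange handle lying on the bench; origin on the bench below it; must stay.
- multimeter: Bystander: red handheld multimeter lying flat, 185 x 88 x 48 mm; origin under its middle; must stay.
- microphone: Bystander: pink desk microphone on a 110 mm round foot, 198 mm tall; origin under its middle; must stay.
- parts_box: Bystander: clear compartment box with small parts, 80 x 130 x 30 mm; origin under its middle; must stay.
- tape_roll: Bystander: roll of yellow tape lying flat, 92 mm diameter, 19 mm high; origin under its middle; must stay.

How it is judged:
By the outcome, as a careful person would: the job done as asked, in the order asked, and still so for the second after the job is handed in, while the arm keeps its last pose, push and grip.
It also fails if it takes over 51 s, if anything falls off the work surface, if the arm or the gripper's body presses on something with over 40 N, if the wrist force passes 120 N, or if a joint passes its speed limit or range.

## Robot

A 7-joint arm with a two-finger parallel gripper is mounted at the origin on the work surface. World frame = base frame: x ahead of the robot, y to its left, z up, the work surface at z = 0. Lengths are in m, angles in rad, forces in N, time in s.
With the tool pointing down it reaches from about 0.425 to 0.95 m from the base axis. Payload 4.7 kg.
Tool frame: the origin (TCP) lies midway between the tips of the shut fingers; the grasp point (between the pads) lies 19 mm behind it; z points along the fingers, y is the line along which they close (so a half turn about z gives the same grasp; the last joint's range is limited). The gripper opens to 85 mm and grips with 20 to 120 N. Pads are 22 mm wide; open, the fingers measure 114 mm over their backs; the gripper's body (76 mm by 85 mm) begins 54 mm behind the grasp point. The pads swing forward as they close: fully open they stand 13 mm farther back than shut.
Start: joints at [-1.195, 0.469, -0.049, 1.532, 0.024, 1.141, -0.082], TCP at [0.266, 0.62, 0.231] pointing down, gripper open.
Joint ranges: [-2.59, 2.59], [-0.33, 1.99], [-1.39, 1.29], [0.1, 2.45], [-1.04, 4.18], [0.21, 1.99], [-2.66, 2.66]. Speed limits (rad/s): [2.57, 2.57, 3.14, 3.14, 3.14, 3.14, 3.14].

## Interface

Orientations are given as [roll, pitch, yaw] about the fixed x, y, z axes, in that order (R = Rz(yaw) Ry(pitch) Rx(roll)).
In Python, from workcell import bot, imaging gives the robot as it stands. The module is installed in compiled form; this text tells all that it offers.
- The arm moves only by the shell command python3 -m crank 'ROWS'. ROWS is JSON, a list of rows, each a list of 3 entries, a list of its own where there are three numbers: the shift along the tool's x, y, z in units of 25 mm (1.0 is 25 mm), then the turn, a rotation vector about the tool's x, y, z in units of 6 degrees (1.0 is 6 degrees), then the closure, from -1 (fully open) to 1 (shut). In form: [[[dx, dy, dz], [rx, ry, rz], hand], ...]. A call has 1 to 12 rows; each row shifts and turns the commanded pose from where the row before left it, along the tool's axes as they then stand; what a row does not reach is not made up. A row lasts 1/12 s, in which the tool goes at most 41.7 mm and 7.16 degrees, less where a joint would pass 70% of its speed; a pose out of reach is approached as far as the arm can. A call is refused whole if a number of a shift passes 1 or a number of a turn 1, either way. A call with a gripper value outside its range is refused whole. The fingers move at their own pace and stop on an object; the grip force is fixed at half the most. Time passes only in rows, so rows that do not move let the fingers close. It gives the time, the measured TCP pose, the force, the opening and the grip force at its end, in the units of the state.
- bot.read_state(): the state, without advancing time (a new reading comes with each control period).
- imaging.snapshot(name): name is "scene" or "top" or "wrist"; returns a dict with "pixels" (400x640x3 uint8, red, green, blue), "fx", "fy", "cx", "cy" (pixels), "extrinsics" (4x4, takes a point from camera to world coordinates). Camera axes: x right, y up, looking along -z (the intrinsics and any distortion apply to the point x, -y, -z); pixel columns grow to the right and rows downward; lengths in m; the calibration is good to about 2 mm. A picture is of the moment at which its call begins. There is no depth.
- bot.sign_off(): hands the job in; it is judged then, once.
The state is a dict: "clock": time; "joint_pos": joint angles; "dq": joint speeds; "effort": joint torques, N m; "tool_pos": TCP position; "tcp_rot": TCP orientation; "wrist_force": force on the tool from outside, world axes, zero at the start; "ft_torque": the same for the moment, N m; "grip_width": opening from 0.0 (shut) to 1.0 (fully open); "grip_force": force on a finger pad.
Only numpy, scipy, OpenCV 4.12 (cv2) and the standard library are available. Lean on these libraries where they do the work, as an engineer would, in place of code of your own. Each camera call takes 0.05 s, during which the arm holds its last target. There are 200 camera calls.

## Working session

There is one attempt and no reset: what is moved stays moved. The work goes in short steps, Python scripts to look and compute and a shell command to move; the robot and the scene stay as the last step left them, time stands still between calls to the robot, and variables do not carry over. Pictures are saved under pics/ and viewed, at most 10 in all, crops included, and the job is handed in when it is done.

```bash
mkdir -p pics; python3 - <<'E'
from workcell import bot, imaging
import cv2,pickle,numpy as np
print(bot.read_state())
d={}
for n in("scene","top"):
    s=imaging.snapshot(n);d[n]=s;cv2.imwrite(f"pics/{n}1.png",s["pixels"][:,:,::-1]);print(n,s["fx"],s["fy"],s["cx"],s["cy"],[k for k in s],np.round(s["extrinsics"],3).tolist())
pickle.dump(d,open("d.pkl","wb"))
E
```

```text
{'clock': 0.0, 'joint_pos': array([-1.19494537,  0.46948018, -0.04858932,  1.53369469,  0.02410367,
        1.14101782, -0.08232183]), 'dq': array([ 6.08296967e-05, -9.19234205e-04, -9.89591713e-04,  2.01945907e-03,
       -2.48340800e-04, -1.29663138e-03,  6.31748291e-04]), 'effort': array([-3.53180740e-04, -5.10309291e+01, -4.69481922e-02, -2.37711918e+01,
        1.06485322e-02,  7.47092912e-03, -1.93117629e-06]), 'tool_pos': array([0.26557003, 0.61991888, 0.23023498]), 'tcp_rot': array([-3.13958004e+00,  8.07403082e-05,  2.73684810e+00]), 'wrist_force': array([ 1.39616464, -0.40365328,  0.29510885]), 'ft_torque': array([ 0.03177146, -0.06053456, -0.02042642]), 'grip_force': 0.0, 'grip_width': 0.9998295227676721}
scene 452.3209685205983 452.3209685205983 313.0136378537644 192.17051092045332 ['pixels', 'fx', 'fy', 'cx', 'cy', 'extrinsics'] [[0.185, -0.541, 0.82, 1.614], [0.983, 0.117, -0.145, -0.143], [-0.017, 0.833, 0.553, 0.86], [0.0, 0.0, 0.0, 1.0]]
top 467.93448819782856 467.93448819782856 325.13842796286656 197.55033957311022 ['pixels', 'fx', 'fy', 'cx', 'cy', 'extrinsics'] [[-0.003, 0.982, -0.19, 0.233], [-1.0, -0.005, -0.006, 0.055], [-0.006, 0.19, 0.982, 1.634], [0.0, 0.0, 0.0, 1.0]]
```

View pics/scene1.png

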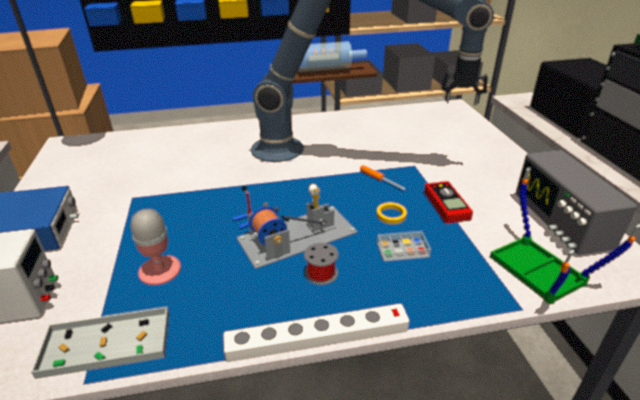

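View pics/top1.png

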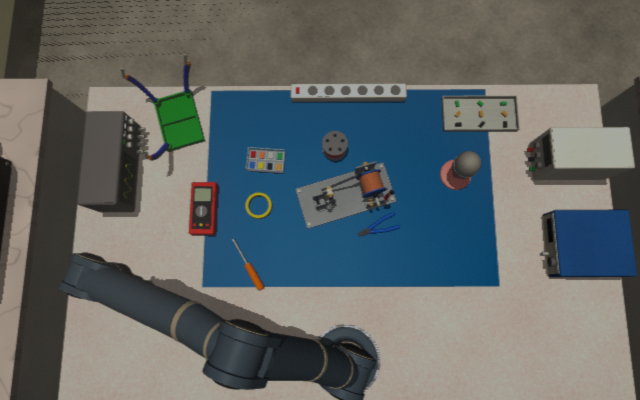

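The scene shows the stand near (297,235), with the red strap upright on the robot's side at (247,195). In the top view its plate spans (297–397, 165–225). I'll enlarge both views.

```bash
python3 - <<'E'
import cv2,pickle,numpy as np
d=pickle.load(open("d.pkl","rb"))
a=d["top"]["pixels"][150:240,285:410];b=d["scene"]["pixels"][175:275,225:365]
a=cv2.resize(a,None,fx=5.6,fy=5.6,interpolation=2)[:,:,::-1];
b=cv2.resize(b,None,fx=5,fy=5,interpolation=2)[:,:,::-1]
cv2.imwrite("pics/a.png",a);cv2.imwrite("pics/b.png",b)
E
```

```text
(no output)
```

View pics/a.png

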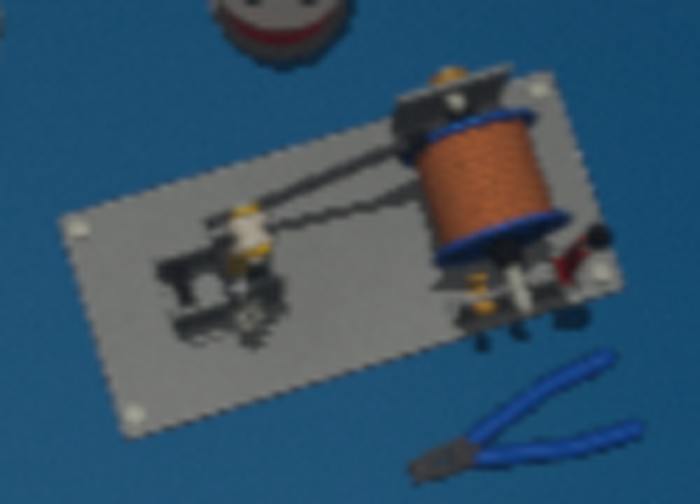

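View pics/b.png

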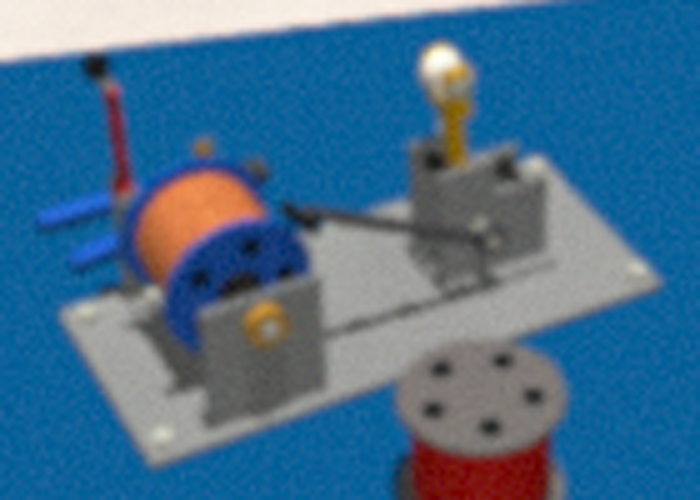

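The crops show the plate corners, in the top crop at (60,215), (125,438), (622,288) and (550,72). The knob is at (598,235) there and (97,67) in the scene crop, and the roller is at (250,233) and (443,70). I'll fit the stand pose to these.

```bash
cat > h.py <<'E'
import numpy as np,pickle,cv2
from scipy.optimize import least_squares
from scipy.spatial.transform import Rotation as R
def proj(s,P):
    E=s["extrinsics"];p=(np.atleast_2d(P)-E[:3,3])@E[:3,:3]
    return np.c_[s["cx"]+s["fx"]*p[:,0]/-p[:,2], s["cy"]+s["fy"]*-p[:,1]/-p[:,2]]
def knob(k): return np.array([-.028+.09*np.cos(k)-.006*np.sin(k),.065,.0835+.09*np.sin(k)+.006*np.cos(k)])
def roll(t): 
    a=t-.1; return np.array([.16+.1*np.sin(a),0,.045+.1*np.cos(a)])
def W(q,P): 
    c,s=np.cos(q[2]),np.sin(q[2]);P=np.atleast_2d(P)
    return np.c_[q[0]+c*P[:,0]-s*P[:,1],q[1]+s*P[:,0]+c*P[:,1],P[:,2]]
E
python3 - <<'E'
from h import *
d=pickle.load(open("d.pkl","rb"))
C=np.array([[.255,-.075,.006],[.255,.075,.006],[-.075,.075,.006],[-.075,-.075,.006]])
top=np.array([[60,215],[125,438],[622,288],[550,72],[598,235],[250,233]])/5.6+[285,150]
sc=np.array([[662,285],[540,158],[63,312],[155,465],[97,67],[443,70]])/5+[225,175]
def f(q):
    P=W(q,np.vstack([C,knob(q[3]),roll(0)]))
    return np.r_[(proj(d["top"],P)-top).ravel(),(proj(d["scene"],P)-sc).ravel()]
r=least_squares(f,[.5,0,1.4,1.8],loss="soft_l1");q=r.x
print(q,np.round(f(q).reshape(-1,2),1).tolist())
np.save("q.npy",q)
print("knob",W(q,knob(q[3])),"roll",W(q,roll(0)),W(q,roll(1.05)),"closed",W(q,knob(0)),"hinge",W(q,[-.028,.065,.0835]))
E
```

```text
[ 0.58540863 -0.09362726  1.8648221   1.60373879] [[-0.9, -0.3], [-0.5, -0.1], [0.2, -0.6], [-0.3, -1.2], [-0.3, -0.2], [-0.3, -0.2], [-0.1, -1.1], [-0.3, -0.9], [-1.1, -0.8], [-1.1, -0.9], [-0.4, -0.5], [0.5, 0.8]]
knob [[ 0.5339097  -0.1478396   0.17325355]] roll [[0.54193267 0.04995142 0.14450042]] [[0.51546602 0.1373571  0.10316831]] closed [[ 0.50523004 -0.05312549  0.0895    ]] hinge [[ 0.53131272 -0.13926313  0.0835    ]]
```

```bash
cat >> h.py <<'E'
def delta(P,q=None):
    from workcell import bot
    q=np.load("q.npy") if q is None else q
    s=bot.read_state();T=R.from_euler("xyz",s["tcp_rot"])
    print("t",round(float(s["clock"]),2),"tcp",np.round(s["tool_pos"],4),"F",np.round(s["wrist_force"],1),"w",round(s["grip_width"]*85,1),"gf",s["grip_force"])
    # desired orientation: yaw=q[2], roll pi
    D=R.from_euler("xyz",[np.pi,0,q[2]])
    print("stand-frame tcp mm",np.round(1e3*(W([0,0,-q[2]],s["tool_pos"]-[q[0],q[1],0])),1))
    print("turn units",np.round((T.inv()*D).as_rotvec(degrees=True)/6,2))
    print("shift units",np.round(T.inv().apply(W(q,P)[0]-s["tool_pos"])/.025,2))
E
python3 -m crank '[[[0,0,0],[0,0,1],0],[[0,0,0],[0,0,1],0],[[0,0,0],[0,0,1],0],[[0,0,0],[0,0,1],0],[[0,0,0],[0,0,1],0],[[0,0,0],[0,0,1],0],[[0,0,0],[0,0,1],0],[[0,0,0],[0,0,1],0],[[0,0,0],[0,0,0.33],0],[[0,0,0],[0,0,0],0]]'
python3 -c "
from h import *
q=np.load('q.npy');delta(knob(q[3])+[0,0,.06])"
```

```text
clock: 0.93
tool_pos: [0.2655, 0.6202, 0.2307]
tcp_rot: [-3.141, 0.001, 1.864]
wrist_force: [-0.5, -0.6, -0.1]
grip_width: 0.499
grip_force: 0.0
t 0.93 tcp [0.2655 0.6202 0.2307] F [-0.5 -0.6 -0.1] w 42.4 gf 0.0
stand-frame tcp mm [[775.9  99.3 230.7]]
turn units [-0.    0.01 -0.01]
shift units [-32.51   1.39  -0.07]
```

```bash
A='[[-1,0.05,0],[0,0,0],0]'
python3 -m crank '[[[-1,0.05,0],[0,0,0],0],[[-1,0.05,0],[0,0,0],0],[[-1,0.05,0],[0,0,0],0],[[-1,0.05,0],[0,0,0],0],[[-1,0.05,0],[0,0,0],0],[[-1,0.05,0],[0,0,0],0],[[-1,0.05,0],[0,0,0],0],[[-1,0.05,0],[0,0,0],0],[[-1,0.05,0],[0,0,0],0],[[-1,0.05,0],[0,0,0],0],[[-1,0.05,0],[0,0,0],0],[[-1,0.05,0],[0,0,0],0]]' >/dev/null
python3 -m crank '[[[-1,0.05,0],[0,0,0],0],[[-1,0.05,0],[0,0,0],0],[[-1,0.05,0],[0,0,0],0],[[-1,0.05,0],[0,0,0],0],[[-1,0.05,0],[0,0,0],0],[[-1,0.05,0],[0,0,0],0],[[-1,0.05,0],[0,0,0],0],[[-1,0.05,0],[0,0,0],0],[[-1,0.05,0],[0,0,0],0],[[-0.5,0.05,0],[0,0,0],0],[[-0.5,0.05,0],[0,0,0],0],[[0,0,0],[0,0,0],0]]'
python3 - <<'E'
from h import *
from workcell import imaging
q=np.load('q.npy');delta(knob(q[3])+[0,0,.06])
s=imaging.snapshot("wrist");pickle.dump(s,open("w1.pkl","wb"))
print(np.round(proj(s,W(q,[knob(q[3]),roll(0),[.0,.08,.07]])),0).tolist())
cv2.imwrite("pics/w1.png",s["pixels"][:,:,::-1])
E
```

```text
clock: 2.93
tool_pos: [0.4532, 0.0997, 0.2314]
tcp_rot: [3.141, 0.001, 1.861]
wrist_force: [0.7, 0.2, -0.4]
grip_width: 0.502
grip_force: 0.0
t 2.93 tcp [0.4532 0.0997 0.2314] F [ 0.7  0.2 -0.4] w 42.6 gf 0.0
stand-frame tcp mm [[223.3  70.5 231.4]]
turn units [ 0.    0.01 -0.04]
shift units [-10.41   0.26  -0.07]
[[322.0, 440.0], [391.0, 273.0], [310.0, 336.0]]
```

View pics/w1.png

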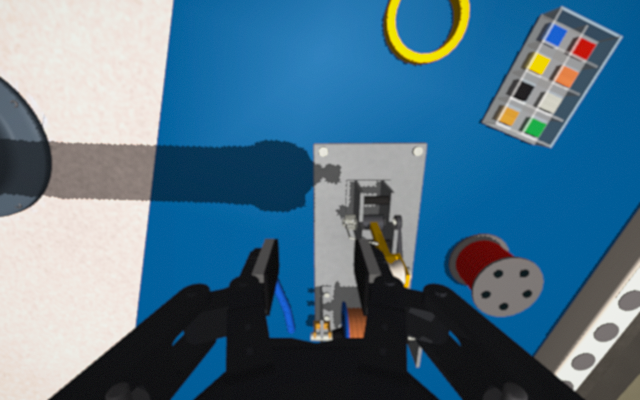

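The wrist view looks over the tension arm. Front plate corners are at (315,144) and (427,144), the roller is near (397,270), and the fingers are aligned with the stand. I'll check the fit against it.

```bash
python3 - <<'E'
from h import *
q=np.load('q.npy');s=pickle.load(open("w1.pkl","rb"))
P=[[.255,.075,.006],[.255,-.075,.006],[.239,.061,.006],roll(0)]
print(np.round(proj(s,W(q,P)),1).tolist())
E=s["extrinsics"];print(W([0,0,-q[2]],E[:3,3]-[q[0],q[1],0]))
E
python3 -m crank '[[[-1,0.05,0],[0,0,0],0],[[-1,0.05,0],[0,0,0],0],[[-1,0.05,0],[0,0,0],0],[[-1,0.05,0],[0,0,0],0],[[-1,0,0],[0,0,0],0],[[-1,0,0],[0,0,0],0],[[-1,0,0],[0,0,0],0],[[-1,0,0],[0,0,0],0],[[-1,0,0],[0,0,0],0],[[-0.5,0,0],[0,0,0],0],[[0,0,0],[0,0,0],0]]'
python3 - <<'E'
from h import *
from workcell import imaging
q=np.load('q.npy');delta(knob(q[3])-[0,0,.015])
b=[]
for n in("scene","top"):
    s=imaging.snapshot(n);p=proj(s,W(q,knob(q[3])))[0];print(n,p)
    u,v=np.int32(p);c=cv2.resize(s["pixels"][v-30:v+30,u-35:u+35],None,fx=5.6,fy=5.6,interpolation=2);b.append(c[:,:,::-1])
cv2.imwrite("pics/c.png",np.hstack(b))
E
```

```text
[[313.2, 143.2], [427.7, 143.0], [323.8, 155.3], [390.9, 273.2]]
[[0.30346284 0.07121233 0.37332911]]
clock: 3.9
tool_pos: [0.5265, -0.1255, 0.2312]
tcp_rot: [-3.141, 0.001, 1.862]
wrist_force: [0.0, -0.2, -0.2]
grip_width: 0.499
grip_force: 0.0
t 3.9 tcp [ 0.5265 -0.1255  0.2312] F [ 0.  -0.2 -0.2] w 42.4 gf 0.0
stand-frame tcp mm [[-13.4  65.6 231.2]]
turn units [-0.    0.01 -0.03]
shift units [-0.94  0.03  2.92]
scene [243.97796637 187.8901095 ]
top [391.45943823 191.74592699]
```

View pics/c.png

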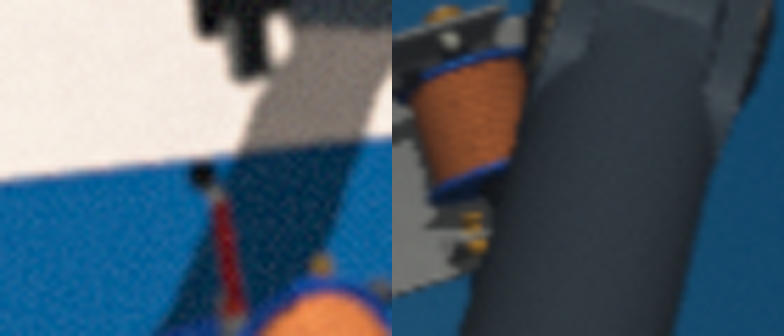

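In the crop, the knob sits at about (203,175), on the predicted point, with the fingers above and slightly forward of it. Next I lower the tool and grip.

```bash
python3 -m crank '[[[-0.47,0,0],[0,0,0],0],[[-0.47,0,0],[0,0,0],0],[[0,0,0.6],[0,0,0],0],[[0,0,0.6],[0,0,0],0],[[0,0,0.6],[0,0,0],0],[[0,0,0.6],[0,0,0],0],[[0,0,0.6],[0,0,0],0],[[0,0,0],[0,0,0],0]]'
python3 -m crank '[[[0,0,0],[0,0,0],1],[[0,0,0],[0,0,0],1],[[0,0,0],[0,0,0],1],[[0,0,0],[0,0,0],1],[[0,0,0],[0,0,0],1],[[0,0,0],[0,0,0],1],[[0,0,0],[0,0,0],1],[[0,0,0],[0,0,0],1]]'
python3 - <<'E'
from h import *
q=np.load('q.npy');delta(knob(q[3])-[0,0,.017])
p=lambda k:knob(k)
ks=np.linspace(1.6,-.03,13);K=np.array([p(k) for k in ks]);print(np.round(np.diff(K,axis=0)/.025,2)[:,[0,2]].tolist())
E
```

```text
clock: 4.67
tool_pos: [0.531, -0.1426, 0.1535]
tcp_rot: [-3.137, -0.004, 1.868]
wrist_force: [-0.1, -0.6, -0.2]
grip_width: 0.498
grip_force: 0.0
clock: 5.33
tool_pos: [0.5344, -0.146, 0.1573]
tcp_rot: [3.138, 0.001, 1.865]
wrist_force: [4.0, 1.6, 2.9]
grip_width: 0.144
grip_force: 58.7
t 5.33 tcp [ 0.5344 -0.146   0.1573] F [4.  1.6 2.9] w 12.3 gf 58.704240918159485
stand-frame tcp mm [[-35.3  63.9 157.3]]
turn units [0.03 0.01 0.  ]
shift units [-0.07 -0.04  0.04]
[[0.49, 0.01], [0.49, -0.05], [0.48, -0.12], [0.45, -0.18], [0.43, -0.24], [0.39, -0.3], [0.35, -0.35], [0.3, -0.39], [0.24, -0.43], [0.18, -0.46], [0.12, -0.48], [0.05, -0.49]]
```

```bash
python3 -m crank '[[[0.25,0,0],[0,0,0],1],[[0.25,0,0.01],[0,0,0],1],[[0.25,0,0.02],[0,0,0],1],[[0.25,0,0.03],[0,0,0],1],[[0.24,0,0.05],[0,0,0],1],[[0.24,0,0.07],[0,0,0],1],[[0.23,0,0.08],[0,0,0],1],[[0.22,0,0.1],[0,0,0],1]]'
python3 - <<'E'
from h import *
from workcell import imaging
q=np.load('q.npy');delta(knob(1.06)-[0,0,.017])
s=imaging.snapshot("scene");u,v=np.int32(proj(s,W(q,knob(1.06)))[0]);print(u,v)
cv2.imwrite("pics/e.png",cv2.resize(s["pixels"][v-30:v+40,u-45:u+45,::-1],None,fx=6,fy=6,interpolation=2))
E
```

```text
clock: 6.0
tool_pos: [0.5173, -0.0999, 0.1465]
tcp_rot: [-3.139, -0.001, 1.864]
wrist_force: [0.5, -0.5, -0.4]
grip_width: 0.001
grip_force: 0.0
t 6.0 tcp [ 0.5173 -0.0999  0.1465] F [ 0.5 -0.5 -0.4] w 0.1 gf 0.0
stand-frame tcp mm [[ 13.8  67.  146.5]]
turn units [-0.03 -0.01 -0.01]
shift units [-0.12  0.08 -0.06]
260 185
```

View pics/e.png

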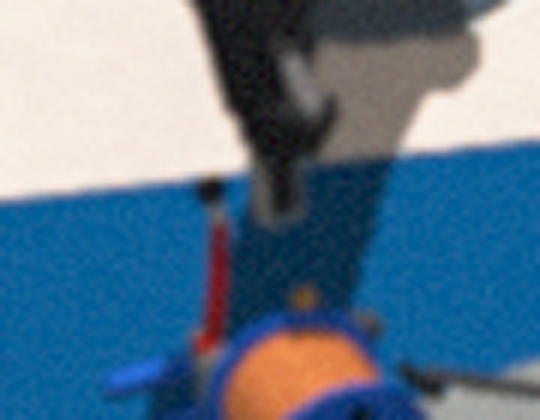

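The grip slipped off the knob. The strap stands nearly upright at (210,190) in the crop and the shut fingers are in front of it. Instead I'll go behind it and push with the shut fingers.

```bash
python3 -m crank '[[[0,0,-0.8],[0,0,0],1],[[0,0.04,-0.8],[0,0,0],1],[[0,0.04,-0.8],[0,0,0],1],[[-0.9,0,0],[0,0,0],1],[[-0.9,0,0],[0,0,0],1],[[-0.9,0,0],[0,0,0],1],[[-0.4,0,0],[0,0,0],1],[[0,0,0.7],[0,0,0],1],[[0,0,0.7],[0,0,0],1],[[0,0,0.6],[0,0,0],1],[[0,0,0.2],[0,0,0],1],[[0,0,0],[0,0,0],1]]'
python3 -c "
from h import *
delta([.013,.065,.150])"
```

```text
clock: 7.05
tool_pos: [0.5418, -0.1727, 0.1505]
tcp_rot: [-3.138, -0.002, 1.864]
wrist_force: [-0.0, -0.5, 0.8]
grip_width: 0.004
grip_force: 0.0
t 7.05 tcp [ 0.5418 -0.1727  0.1505] F [-0.  -0.5  0.8] w 0.4 gf 0.0
stand-frame tcp mm [[-63.1  64.7 150.5]]
turn units [-0.04 -0.02 -0.  ]
shift units [ 3.04 -0.01  0.03]
```

```bash
python3 -m crank '[[[0.3,0,0],[0,0,0],1],[[0.3,0,0],[0,0,0],1],[[0.3,0,0],[0,0,0],1],[[0.3,0,0],[0,0,0],1],[[0.3,0,0],[0,0,0],1],[[0.3,0,0],[0,0,0],1],[[0.3,0,0],[0,0,0],1],[[0.3,0,0],[0,0,0],1],[[0.3,0,0],[0,0,0],1],[[0.3,0,0],[0,0,0],1],[[0,0,0],[0,0,0],1]]'
python3 - <<'E'
from h import *
from workcell import imaging
q=np.load('q.npy');delta([.048,.065,.175])
s=imaging.snapshot("scene");u,v=np.int32(proj(s,W(q,knob(.8)))[0]);print(u,v)
cv2.imwrite("pics/f.png",cv2.resize(s["pixels"][v-30:v+40,u-45:u+45,::-1],None,fx=6,fy=6,interpolation=2))
E
```

```text
clock: 7.97
tool_pos: [0.5211, -0.0996, 0.1521]
tcp_rot: [-3.141, -0.002, 1.867]
wrist_force: [-0.5, -0.4, -0.6]
grip_width: 0.0
grip_force: 0.0
t 7.97 tcp [ 0.5211 -0.0996  0.1521] F [-0.5 -0.4 -0.6] w 0.0 gf 0.0
stand-frame tcp mm [[ 12.9  63.3 152.1]]
turn units [-0.   -0.02  0.02]
shift units [ 1.41 -0.06 -0.91]
266 187
```

View pics/f.png

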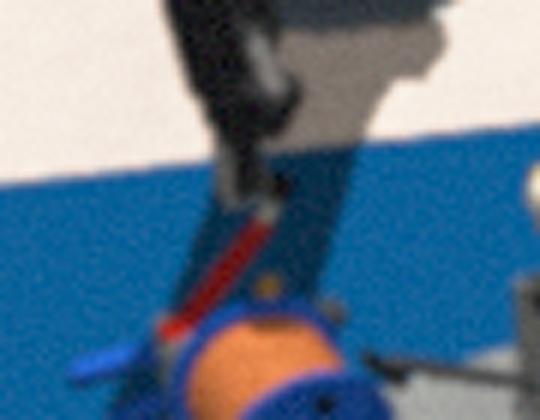

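The shut fingers are behind the knob at (280,187) and the strap is now at about 0.8 rad. Next I lift over the knob and press it down along its arc.

```bash
python3 -m crank '[[[0,0,-0.5],[0,0,0],1],[[0,-0.06,-0.5],[0,0,0],1],[[0.45,0,0],[0,0,0],1],[[0.45,0,0],[0,0,0],1],[[0,0,0.5],[0,0,0],1],[[0.18,0,0.36],[0,0,0],1],[[0.18,0,0.36],[0,0,0],1],[[0.2,0,0.3],[0,0,0],1],[[0.2,0,0.3],[0,0,0],1],[[0.12,0,0.34],[0,0,0],1],[[0.12,0,0.34],[0,0,0],1]]'
python3 -c "
from h import *
delta([.062,.065,.097])"
python3 -m crank '[[[0.06,0,0.36],[0,0,0],1],[[0.06,0,0.36],[0,0,0],1],[[0,0,0],[0,0,0],1]]'
python3 -c "
from h import *
delta([.062,.065,.097])"
```

```text
clock: 8.93
tool_pos: [0.5059, -0.0563, 0.1137]
tcp_rot: [-3.141, 0.0, 1.865]
wrist_force: [0.5, -0.4, 0.6]
grip_width: -0.006
grip_force: 0.3
t 8.93 tcp [ 0.5059 -0.0563  0.1137] F [ 0.5 -0.4  0.6] w -0.5 gf 0.3262059297412634
stand-frame tcp mm [[ 58.8  65.2 113.7]]
turn units [-0.01  0.   -0.  ]
shift units [0.13 0.01 0.67]
clock: 9.18
tool_pos: [0.5056, -0.054, 0.0966]
tcp_rot: [-3.141, -0.001, 1.864]
wrist_force: [-4.2, 2.3, 11.4]
grip_width: -0.001
grip_force: 5.4
t 9.18 tcp [ 0.5056 -0.054   0.0966] F [-4.2  2.3 11.4] w -0.1 gf 5.3708889707922935
stand-frame tcp mm [[61.1 64.9 96.6]]
turn units [-0.01 -0.01 -0.01]
shift units [ 0.04 -0.   -0.02]
```

```bash
python3 -m crank '[[[0,0,0.06],[0,0,0],1],[[0,0,0.06],[0,0,0],1],[[0,0,0],[0,0,0],1]]'
python3 -c "
from h import *
delta([.062,.065,.094])"
python3 -m crank '[[[0,0,-0.6],[0,0,0],1],[[0,0,-0.8],[0,0,0],1],[[0,0,-0.8],[0,0,0],1],[[0,0,-0.8],[0,0,0],1],[[0.3,0.3,-0.8],[0,0,0],0.0],[[0.9,0.9,0],[0,0,0],0],[[0.9,0.9,0],[0,0,0],0],[[0.9,0.5,0],[0,0,0],0],[[0.5,0,0],[0,0,0],0],[[0,0,0],[0,0,0],0]]'
python3 - <<'E'
from h import *
from workcell import imaging
q=np.load('q.npy');delta(roll(0)+[0,0,.04])
b=[]
for n in("scene","top"):
    s=imaging.snapshot(n);p=proj(s,W(q,[.05,.065,.0895]))[0];print(n,p,proj(s,W(q,[knob(0),[-.028,.065,.0835]])))
    u,v=np.int32(p);c=cv2.resize(s["pixels"][v-30:v+30,u-35:u+35],None,fx=5.6,fy=5.6,interpolation=2);b.append(c[:,:,::-1])
cv2.imwrite("pics/g.png",np.hstack(b))
E
```

```text
clock: 9.43
tool_pos: [0.5058, -0.054, 0.0957]
tcp_rot: [3.141, -0.002, 1.863]
wrist_force: [-8.1, 2.0, 25.3]
grip_width: -0.001
grip_force: 12.9
t 9.43 tcp [ 0.5058 -0.054   0.0957] F [-8.1  2.  25.3] w -0.1 gf 12.859341949224472
stand-frame tcp mm [[61.  64.7 95.7]]
turn units [ 0.   -0.02 -0.01]
shift units [ 0.04 -0.01  0.07]
clock: 10.27
tool_pos: [0.5421, 0.0522, 0.1876]
tcp_rot: [-3.14, -0.001, 1.87]
wrist_force: [-0.5, 0.4, -0.0]
grip_width: 0.497
grip_force: 0.0
t 10.27 tcp [0.5421 0.0522 0.1876] F [-0.5  0.4 -0. ] w 42.3 gf 0.0
stand-frame tcp mm [[152.1  -0.8 187.6]]
turn units [-0.01 -0.01  0.05]
shift units [-0.08 -0.03  0.12]
scene [274.47488579 203.75156018] [[278.172474   202.63202426]
 [250.01638394 212.88241407]]
top [363.50541273 204.28591082] [[360.09387358 205.32364004]
 [385.40294173 197.8981962 ]]
```

View pics/g.png

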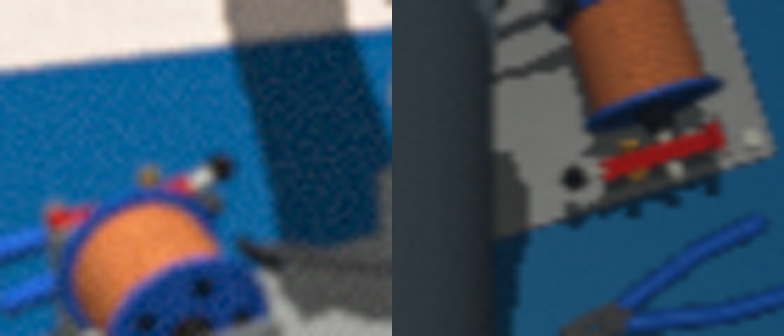

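The strap lies closed: the knob is at the predicted closed pixel in both views, with the strap between the brass ears. Now I grip the roller pin.

```bash
python3 -m crank '[[[-0.08,-0.03,0],[0,0,0],-0.3],[[0,0,0],[0,0,0],-0.3],[[0,0,0.6],[0,0,0],-0.3],[[0,0,0.6],[0,0,0],-0.3],[[0,0,0.6],[0,0,0],-0.3],[[0,0,0.6],[0,0,0],-0.3],[[0,0,0.1],[0,0,0],-0.3],[[0,0,0],[0,0,0],-0.3]]'
python3 -c "
from h import *
delta(roll(0)-[0,0,.019])"
python3 -m crank '[[[0,0,0],[0,0,0],1],[[0,0,0],[0,0,0],1],[[0,0,0],[0,0,0],1],[[0,0,0],[0,0,0],1],[[0,0,0],[0,0,0],1],[[0,0,0],[0,0,0],1],[[0,0,0],[0,0,0],1]]'
python3 - <<'E'
from h import *
delta(roll(0)-[0,0,.019])
K=np.array([roll(t) for t in np.linspace(0,1.08,13)]);print(np.round(np.diff(K,axis=0)/.025,2)[:,[0,2]].tolist())
E
```

```text
clock: 11.03
tool_pos: [0.5416, 0.0454, 0.1256]
tcp_rot: [-3.14, 0.0, 1.862]
wrist_force: [-0.3, 0.5, -0.1]
grip_width: 0.655
grip_force: 0.0
t 11.03 tcp [0.5416 0.0454 0.1256] F [-0.3  0.5 -0.1] w 55.7 gf 0.0
stand-frame tcp mm [[145.8   1.6 125.6]]
turn units [-0.02  0.   -0.02]
shift units [0.17 0.06 0.  ]
clock: 11.62
tool_pos: [0.544, 0.0465, 0.1277]
tcp_rot: [3.138, 0.001, 1.864]
wrist_force: [2.7, -0.8, 5.5]
grip_width: 0.381
grip_force: 59.9
t 11.62 tcp [0.544  0.0465 0.1277] F [ 2.7 -0.8  5.5] w 32.4 gf 59.87954378128052
stand-frame tcp mm [[146.1  -0.9 127.7]]
turn units [ 0.04  0.01 -0.  ]
shift units [ 0.16 -0.04  0.09]
[[0.36, 0.02], [0.36, -0.01], [0.36, -0.04], [0.35, -0.08], [0.34, -0.11], [0.33, -0.14], [0.32, -0.17], [0.3, -0.2], [0.28, -0.22], [0.26, -0.25], [0.24, -0.27], [0.21, -0.29]]
```

```bash
python3 -m crank '[[[0.18,0,-0.01],[0,0,0],1],[[0.18,0,-0.01],[0,0,0],1],[[0.18,0,0],[0,0,0],1],[[0.18,0,0],[0,0,0],1],[[0.18,0,0.02],[0,0,0],1],[[0.18,0,0.02],[0,0,0],1],[[0.17,0,0.04],[0,0,0],1],[[0.17,0,0.04],[0,0,0],1]]'
python3 -c "
from h import *
delta(roll(.36)-[0,0,.019])"
```

```text
clock: 12.28
tool_pos: [0.5344, 0.0781, 0.1259]
tcp_rot: [3.137, 0.004, 1.864]
wrist_force: [2.2, -5.6, 12.4]
grip_width: 0.381
grip_force: 60.7
t 12.28 tcp [0.5344 0.0781 0.1259] F [ 2.2 -5.6 12.4] w 32.4 gf 60.708467960357666
stand-frame tcp mm [[179.1  -0.9 125.9]]
turn units [ 0.04  0.04 -0.01]
shift units [ 0.26 -0.04  0.13]
```

```bash
python3 -m crank '[[[0.17,0,0.04],[0,0,0],1],[[0.17,0,0.05],[0,0,0],1],[[0.17,0,0.07],[0,0,0],1],[[0.17,0,0.07],[0,0,0],1],[[0.16,0,0.08],[0,0,0],1],[[0.16,0,0.09],[0,0,0],1],[[0.15,0,0.1],[0,0,0],1],[[0.15,0,0.1],[0,0,0],1]]'
python3 -c "
from h import *
delta(roll(.72)-[0,0,.019])"
```

```text
clock: 12.95
tool_pos: [0.5243, 0.1117, 0.1113]
tcp_rot: [3.138, -0.0, 1.864]
wrist_force: [-2.0, -1.3, 19.1]
grip_width: 0.376
grip_force: 64.2
t 12.95 tcp [0.5243 0.1117 0.1113] F [-2.  -1.3 19.1] w 32.0 gf 64.16062831878662
stand-frame tcp mm [[214.2  -1.  111.3]]
turn units [ 0.04 -0.   -0.01]
shift units [ 0.16 -0.04  0.16]
```

```bash
python3 -m crank '[[[0.15,0,0.08],[0,0,0],1],[[0.14,0,0.1],[0,0,0],1],[[0.13,0,0.1],[0,0,0],1],[[0.13,0,0.11],[0,0,0],1],[[0.12,0,0.11],[0,0,0],1],[[0.12,0,0.12],[0,0,0],1],[[0.11,0,0.12],[0,0,0],1],[[0.1,0,0.12],[0,0,0],1],[[0,0,0],[0,0,0],1]]'
python3 -c "
from h import *
delta(roll(1.05)-[0,0,.019])"
```

```text
clock: 13.7
tool_pos: [0.5167, 0.1363, 0.0887]
tcp_rot: [3.138, -0.0, 1.865]
wrist_force: [-0.3, -0.6, 12.0]
grip_width: 0.382
grip_force: 67.5
t 13.7 tcp [0.5167 0.1363 0.0887] F [-0.3 -0.6 12. ] w 32.5 gf 67.53248691558838
stand-frame tcp mm [[240.   -0.9  88.7]]
turn units [ 0.03 -0.    0.  ]
shift units [ 0.06 -0.03  0.18]
```

```bash
python3 -m crank '[[[0.04,0,0.06],[0,0,0],1],[[0.04,0,0.06],[0,0,0],1],[[0.04,0,0.06],[0,0,0],1],[[0,0,0],[0,0,0],1],[[0,0,0],[0,0,0],1]]'
python3 - <<'E'
from h import *
from workcell import imaging
q=np.load('q.npy');delta(roll(1.05)-[0,0,.019])
s=imaging.snapshot("wrist");pickle.dump(s,open("w2.pkl","wb"))
P=[roll(t) for t in(.95,1.0,1.05)]+[[.16,0,.045]]
pr=proj(s,W(q,P));print(pr.round(1).tolist())
sc=imaging.snapshot("scene");ps=proj(sc,W(q,P));print(ps.round(1).tolist())
u,v=np.int32(ps[2]);c=cv2.resize(sc["pixels"][v-30:v+30,u-30:u+30],(400,400),interpolation=2)
u,v=np.int32(pr[2]);v=min(v,320);print(u,v);d=cv2.resize(s["pixels"][v-80:v+80,u-80:u+80],(400,400),interpolation=2)
cv2.imwrite("pics/i.png",np.hstack([c,d])[:,:,::-1])
E
```

```text
clock: 14.12
tool_pos: [0.5158, 0.1393, 0.0847]
tcp_rot: [3.138, -0.001, 1.865]
wrist_force: [-1.4, 1.6, 14.1]
grip_width: 0.374
grip_force: 68.1
t 14.12 tcp [0.5158 0.1393 0.0847] F [-1.4  1.6 14.1] w 31.8 gf 68.11060667037964
stand-frame tcp mm [[243.1  -0.9  84.7]]
turn units [ 0.03 -0.01  0.  ]
shift units [-0.07 -0.04  0.02]
[[316.0, 291.7], [316.0, 281.5], [316.0, 271.8], [315.5, 317.9]]
[[339.5, 191.6], [340.4, 192.4], [341.3, 193.2], [317.6, 216.5]]
315 271
```

View pics/i.png

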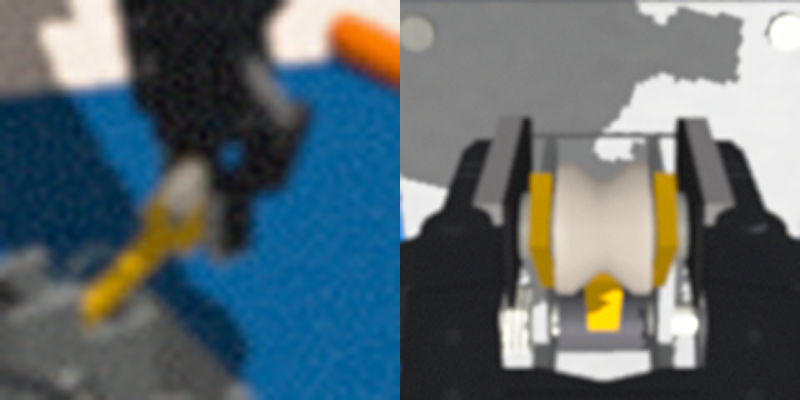

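Scene crop: the arm leans well forward and is held in the fingers. In the wrist crop the roller centre, at about row 282, fits about 1.0 rad, so it isn't surely on the stop. I'll press on.

```bash
python3 -m crank '[[[0.05,0,0.08],[0,0,0],1],[[0.05,0,0.08],[0,0,0],1],[[0.05,0,0.08],[0,0,0],1],[[0,0,0],[0,0,0],1],[[0,0,0],[0,0,0],1]]'
python3 -m crank '[[[0.05,0,0.08],[0,0,0],1],[[0.05,0,0.08],[0,0,0],1],[[0,0,0],[0,0,0],1],[[0,0,0],[0,0,0],1]]'
python3 - <<'E'
from h import *
from workcell import imaging
q=np.load('q.npy');delta(roll(1.05)-[0,0,.019])
s=imaging.snapshot("wrist");o=pickle.load(open("w2.pkl","rb"))
for i in(o,s):
    p=i["pixels"];P=proj(i,W(q,[roll(t) for t in(.95,1.0,1.05,1.1)]));
    m=cv2.inRange(cv2.cvtColor(p,cv2.COLOR_RGB2HSV),(18,150,80),(32,255,255));y,x=np.nonzero(m[240:330,270:365]);y=y+240;x=x+270
    r=[(y[(x>a)&(x<b)].min(),y[(x>a)&(x<b)].max()) for a,b in((284,300),(332,348))]
    print(P[:,1].round(1),"fork rows",r)
E
```

```text
clock: 14.63
tool_pos: [0.5149, 0.1423, 0.0801]
tcp_rot: [3.139, -0.001, 1.865]
wrist_force: [-5.4, -1.1, 25.7]
grip_width: 0.383
grip_force: 69.7
clock: 14.97
tool_pos: [0.5149, 0.1429, 0.0791]
tcp_rot: [3.138, -0.001, 1.863]
wrist_force: [-12.1, -6.4, 51.2]
grip_width: 0.379
grip_force: 71.9
t 14.97 tcp [0.5149 0.1429 0.0791] F [-12.1  -6.4  51.2] w 32.2 gf 71.92408561706543
stand-frame tcp mm [[246.8  -1.1  79.1]]
turn units [ 0.03 -0.01 -0.01]
shift units [-0.22 -0.04 -0.2 ]
[291.7 281.5 271.8 262.7] fork rows [(np.int64(260), np.int64(305)), (np.int64(260), np.int64(305))]
[305.5 294.7 284.4 274.8] fork rows [(np.int64(261), np.int64(309)), (np.int64(261), np.int64(309))]
```

Force climbs steeply with hardly any travel, and the fork's image now matches 1.05 rad, so the arm is on its stop. I'll ease the excess push a little while still holding it there.

```bash
python3 -m crank '[[[-0.03,0,-0.05],[0,0,0],1],[[0,0,0],[0,0,0],1],[[0,0,0],[0,0,0],1],[[0,0,0],[0,0,0],1],[[0,0,0],[0,0,0],1]]'
python3 - <<'E'
from h import *
from workcell import imaging
q=np.load('q.npy');delta(roll(1.05)-[0,0,.019])
i=imaging.snapshot("wrist");p=i["pixels"];P=proj(i,W(q,[roll(t) for t in(1.0,1.05)]))
m=cv2.inRange(cv2.cvtColor(p,cv2.COLOR_RGB2HSV),(18,150,80),(32,255,255));y,x=np.nonzero(m[240:330,284:300]);print(P[:,1],y.min()+240,y.max()+240)
s=imaging.snapshot("scene");P=proj(s,W(q,knob(0)))[0];u,v=np.int32(P);g=s["pixels"][v-6:v+7,u-6:u+7].sum(2);b=np.argwhere(g<130);print("knob dark centroid",b.mean(0)+[v-6,u-6],P)
E
```

```text
clock: 15.43
tool_pos: [0.5149, 0.1427, 0.0794]
tcp_rot: [3.138, -0.001, 1.864]
wrist_force: [-9.1, -5.3, 42.0]
grip_width: 0.383
grip_force: 71.2
t 15.43 tcp [0.5149 0.1427 0.0794] F [-9.1 -5.3 42. ] w 32.6 gf 71.23131394386292
stand-frame tcp mm [[246.6  -1.   79.4]]
turn units [ 0.03 -0.01 -0.01]
shift units [-0.21 -0.04 -0.19]
[294.01130775 283.80087464] 260 308
knob dark centroid [202.8 278.6] [278.172474   202.63202426]
```

```bash
python3 -m crank '[[[-0.03,0,-0.05],[0,0,0],1],[[0,0,0],[0,0,0],1],[[0,0,0],[0,0,0],1],[[0,0,0],[0,0,0],1]]'
python3 -c "
from workcell import bot
s=bot.read_state();F=s['wrist_force'];print(F)
if 22<F[2]<45: print(bot.sign_off())"
```

```text
clock: 15.87
tool_pos: [0.5149, 0.1425, 0.0797]
tcp_rot: [3.138, -0.001, 1.864]
wrist_force: [-6.1, -3.6, 34.5]
grip_width: 0.38
grip_force: 70.5
[-6.07481815 -3.58340239 34.53007908]
the job is handed in; nothing more can be done
None
```

I handed the job in at 15.9 s: the red keeper lies closed in its brass catch and the gripper is holding the tension arm against its front stop; my first grip on the knob slipped, so I pushed the strap shut with closed fingers instead.

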